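# Charge the jar mill

### The arm

A 6-joint arm with a two-finger parallel gripper is mounted at the origin on the work surface. World frame = base frame: x ahead of the robot, y to its left, z up, the work surface at z = 0. Lengths are in mm, angles in rad, forces in N, time in s.
With the tool pointing down it reaches from about 350 to 875 mm from the base axis. Payload 4.2 kg.
Tool frame: the origin (TCP) lies midway between the tips of the shut fingers; the grasp point (between the pads) lies 19 mm behind it (arm.tcp_to_grasp is the distance from the TCP to the grasp point, in mm); z points along the fingers, y is the line along which they close (so a half turn about z gives the same grasp; the last joint's range is limited). The gripper opens to 85 mm and grips with 20 to 120 N. Pads are 22 mm wide; open, the fingers measure 114 mm over their backs; the gripper's body (76 mm by 85 mm) begins 54 mm behind the grasp point. The pads swing forward as they close: fully open they stand 13 mm farther back than shut.
Start: joints at [-0.914, 0.385, 0.008, 0, -1.194, -0.259], TCP at [242.133, -576.169, 231.312] pointing down, gripper open.
Joint ranges: [-3.14, 3.14], [-1.21, 2.06], [-1.07, 1.41], [-3.16, 2.05], [-2.99, -0.16], [-3.1, 3.1]. Speed limits (rad/s): [2.79, 2.79, 3.14, 3.14, 3.14, 3.14].

### API

Orientations are given as a unit quaternion [x, y, z, w].
In Python, from bench import arm gives the robot as it stands.
- The arm moves only by the tool arm_command, never from a script. Its argument "rows" is a list of rows, each a list of 2 entries, a list of its own where there are three numbers: the shift along the tool's x, y, z as a fraction of full scale, then the turn, a rotation vector about the tool's x, y, z as a fraction of full scale. In form: [[[x, y, z], [wx, wy, wz]], ...]. A call has 1 to 5 rows; each row is the pose to reach, as a shift and turn from the pose commanded when the call began, along the tool's axes at that moment, turning the shorter way round; what a row does not reach only later rows make up. Full scale, the value 1, is 0.25 m for a shift and 180 degrees for a turn. A row lasts 1/10 s, in which the tool goes at most 50 mm and 8.59 degrees, less where a joint would pass 70% of its speed; a pose out of reach is approached as far as the arm can. A call with a number of a shift or a turn outside -1 to 1 is refused whole. A call with a gripper value outside its range is refused whole. "grip" is the opening, from 0 (shut) to 1 (fully open), set as the call begins (left out, the last holds). The fingers move at their own pace and stop on an object; the grip force is fixed at half the most. Time passes only in rows, so rows that repeat a pose let the fingers close. It gives the time, the measured TCP pose, the force, the opening and the grip force at its end, in the units of the state.
- arm.read_state(): the state, without advancing time (a new reading comes with each control period).
- arm.get_image(name): name is "scene" or "top" or "wrist"; returns (picture, depth): 384x512x3 uint8, blue, green, red; 384x512 float32, mm along the optical axis (not along the pixel's ray), 0 where there is no reading.
- arm.camera_info(name): a dict with "fx", "fy", "cx", "cy" (pixels), "k1" (the pictures are not rectified: a ray, as slopes to the right and down, at radius r is drawn at 1 + k1 r^2 times it, then the intrinsics apply), "extrinsics" (4x4, takes a point from camera to world coordinates). Camera axes: x right, y down, z forward; pixel columns grow to the right and rows downward; lengths in mm; the calibration is good to about 2 mm. A picture is of the moment at which its call begins: read the wrist's pose just before it. camera_info takes no time and is no camera call; for the wrist camera it gives the pose at the moment of the call.
- arm.job_done(): hands the job in; it is judged then, once.
Trained networks look in the newest picture that a camera, given by its name, has taken for a name from the list of things; names that differ only in an ending like _2 or _b are one class to them, and where a whole thing is asked for, a point or a joint stands for the part that bears it (a point fixed in the world has none). Each returns a list of dicts, best first, with "score" (0 to 1); they miss things now and then, are a little off and sometimes report something else, mostly with a low value. They report only what shows in the picture. A call takes as long as a camera call.
- arm.spot_in(camera, query): "position" ([column, row] in pixels, amid what is visible of it).
The state is a dict: "clock": time; "joints": joint angles; "joint_vel": joint speeds; "joint_efforts": joint torques, N m; "position": TCP position; "ee_rot": TCP orientation; "contact_force": force on the tool from outside, world axes, zero at the start; "wrist_torque": the same for the moment, N m; "gripper_width": finger opening in mm; "grasp_force": force on a finger pad.
Only numpy, scipy, OpenCV 4.12 (cv2) and the standard library are available. Lean on these libraries where they do the work, as an engineer would, in place of code of your own. Each camera call takes 0.05 s, during which the arm holds its last target. There are 200 camera calls.

### The job

Pick up the steel charging pan by its handle, bring its spout right to the mouth of the open porcelain mill jar and tilt the pan so that all three grinding rods slide down through the spout into the jar, without touching the rods with the gripper. Keep the jar standing where it is, leave everything else on the bench alone, and finally set the empty pan down flat on the bench and let go of it.

Things in the scene. Friction and masses are not known exactly. Their poses are not given: they have to be found in the camera images.
- pan: Charging pan of 3 mm steel sheet, 0.35 kg, loose, flat on the bench, rods in it. Origin: underside, centre line; x to the spout, z up. Closed back wall at x = -100 mm, open spout end at x = 100. Outer width 90 mm from x = -100 to 30, tapering to 60 mm at x = 60, then straight. Walls 34 mm high. Rods slide at 12 to 23 degrees of tilt, varying by run; if they jam, tip back 25 degrees, shake loose, retry, rocking sideways.
- pan_handle (a point): Centre of the pan's wooden handle bar, at (-20, 0, 64) mm in the pan's frame, axes as the pan's. The bar runs along the pan's x above the tray: 112 mm long, 16 mm wide (y), 24 mm high (z 52 to 76 mm). It stands on two arches of 10 mm wide strip at x = -70 and +30 mm; between them it can be pinched across y. The loaded pan's weight hangs about under it.
- pan_spout (a point): Middle of the spout's open end, on the underside: (100, 0, 0) mm in the pan's frame, axes as the pan's. The spout is 60 mm wide outside, 54 mm inside, with no lip at its end.
- jar: Open porcelain mill jar, white, round, about 1.8 kg, loose, standing on the bench. Origin: centre of its underside, z up. 130 mm high, 130 mm in diameter up to 85 mm high, then narrowing to a straight neck of 84 mm outer diameter from 108 mm up. Walls 6 mm.
- jar_mouth (a point): Centre of the jar's mouth, at the rim, 130 mm above its underside. The mouth is 72 mm in diameter inside and 84 mm outside.
- rod0: Loose white glazed-ceramic grinding rod with round ends, 64 mm long, 24 mm thick, about 95 g, lying in the pan at the back, towards the pan's +y. Origin: its middle; x along the rod. The three are alike.
- rod1: Loose white glazed-ceramic grinding rod with round ends, 64 mm long, 24 mm thick, about 95 g, lying in the pan at the back, towards the pan's -y. Origin: its middle; x along the rod. The three are alike.
- rod2: Loose white glazed-ceramic grinding rod with round ends, 64 mm long, 24 mm thick, about 95 g, lying in the pan in front, across the pan or nearly so, where the pan begins to narrow: too long to pass the spout crosswise; it may roll from 8 degrees of tilt. Origin: its middle; x along the rod. The three are alike.
- teapot: Bystander: small brown stoneware teapot, 92 mm in diameter, 76 mm high. Origin: centre of its underside.
- bowl: Bystander: pink bisque bowl lying upside down, 104 mm in diameter, 53 mm high. Origin: centre of its underside.
- closed_jar: Bystander: a second mill jar of the same shape, but closed with a lid and a steel clamp bar, 168 mm high in all. Origin: centre of its underside.
- ruler: Bystander: wooden slat, 32 x 300 x 6 mm, lying along y. Origin: centre of its underside.
- dish: Bystander: brown shallow dish, 120 mm in diameter, 16 mm high. Origin: centre of its underside.
- roller: Bystander: wooden clay roller, 290 mm long with handles, 48 mm thick, lying along x. Origin: under its middle.

How it is judged:
By the outcome, as a careful person would: the job done as asked, in the order asked, and still so for the second after the job is handed in, with the robot touching nothing.
It also fails if it takes over 72 s, if anything falls off the work surface, if the arm or the gripper's body presses on something with over 40 N, if the wrist force passes 120 N, or if a joint passes its speed limit or range.

## Working session

There is one attempt and no reset: what is moved stays moved. The work goes in short steps, Python scripts to look and compute and a tool call to move; the robot and the scene stay as the last step left them, time stands still between calls to the robot, and variables do not carry over. Pictures are saved under pics/ and viewed, at most 10 in all, crops included, and the job is handed in when it is done.

Besides the shell and the picture viewer there is one more tool, called as a command line: name --argument value ..., lists and objects as JSON in quotes. arm_command: Moves the arm, as the interface text tells. Shift numbers are shares of 0.25 m and turn numbers shares of 180 degrees, none past 1 either way. Its arguments: {"type":"object","properties":{"rows":{"type":"array","items":{"type":"array"}},"grip":{"type":"number"}},"required":["rows"]}

```bash
mkdir -p pics; ls
cat > h.py <<'E'
import numpy as np, cv2
from scipy.spatial.transform import Rotation as R
from bench import arm
def ray(ci,uv):
    d=np.array([(uv[0]-ci['cx'])/ci['fx'],(uv[1]-ci['cy'])/ci['fy']]); u=d.copy()
    for _ in range(10): u=d/(1+ci['k1']*(u@u))
    return np.array([u[0],u[1],1.])
def world(ci,uv,depth):
    T=np.array(ci['extrinsics']); return T[:3,:3]@(ray(ci,uv)*depth)+T[:3,3]
def cloud(ci,dep):
    h,w=dep.shape; v,u=np.mgrid[:h,:w]
    d=np.stack([(u-ci['cx'])/ci['fx'],(v-ci['cy'])/ci['fy']],-1); q=d.copy()
    for _ in range(10): q=d/(1+ci['k1']*(q**2).sum(-1,keepdims=True))
    P=np.concatenate([q,np.ones((h,w,1))],-1)*dep[...,None]
    T=np.array(ci['extrinsics']); return P@T[:3,:3].T+T[:3,3]
E
python3 - <<'E'
from h import *
ims=[]
for c in ['top','scene']:
    im,d=arm.get_image(c); ci=arm.camera_info(c); ims.append(im); P=cloud(ci,d)
    np.save(f'{c}.npy',P); cv2.imwrite(f'pics/{c}0.png',im)
    for q in ['pan','pan_handle','pan_spout','jar','jar_mouth','closed_jar','rod2']:
        for r in arm.spot_in(c,q)[:2]:
            u,v=np.round(r['position']).astype(int); print(c,q,round(r['score'],2),u,v,P[v,u].round())
s=arm.read_state(); print(s)
E
```

```text
pics
top pan 0.94 330 214 [ 500. -269.    3.]
top pan_handle 0.97 333 209 [ 514. -269.   75.]
top pan_spout 0.67 330 209 [ 518. -270.    1.]
top pan_spout 0.64 171 212 [518. 295.  11.]
top jar 0.73 100 229 [461. 536.  47.]
top jar 0.69 171 209 [529. 296.   7.]
top jar_mouth 0.81 166 207 [536. 313.  10.]
top closed_jar 0.78 251 160 [678.   8. 139.]
top closed_jar 0.3 327 203 [ 538. -256.   29.]
top rod2 0.53 327 223 [ 468. -253.   32.]
top rod2 0.53 329 203 [ 538. -264.   24.]
scene pan 0.76 170 196 [ 496. -279.    6.]
scene pan 0.41 380 170 [502. 537.  47.]
scene pan_handle 0.68 170 199 [ 537. -274.   28.]
scene pan_spout 0.64 170 199 [ 537. -274.   28.]
scene jar_mouth 0.82 320 178 [579. 274. 100.]
scene jar_mouth 0.54 364 223 [732. 402.   7.]
scene closed_jar 0.86 252 212 [738.  10. 119.]
scene closed_jar 0.68 320 177 [578. 274. 104.]
scene rod2 0.62 176 186 [ 470. -253.   32.]
scene rod2 0.53 170 201 [ 539. -275.   20.]
{'clock': 0.8, 'joints': array([-9.14386347e-01,  3.84668184e-01,  7.91178387e-03, -2.59958946e-05,
       -1.19393922e+00, -2.58626419e-01]), 'joint_vel': array([ 0.0006669 , -0.00104616, -0.00083103,  0.00036748,  0.00057066,
       -0.00103828]), 'joint_efforts': array([ 3.73641997e-04, -3.92031133e+01,  1.88609290e+01,  4.19031143e+00,
       -3.13354913e-04, -1.77805606e-05]), 'position': array([ 242.15806216, -576.17717376,  231.33205996]), 'ee_rot': array([-1.97578391e-01,  9.80287089e-01, -3.98357742e-05,  3.30852049e-05]), 'contact_force': array([ 0.16567108, -0.12300479,  0.18639543]), 'wrist_torque': array([-0.00418084,  0.00267392,  0.01124774]), 'grasp_force': 0.0, 'gripper_width': 85.39824852637186}
```

View pics/top0.png

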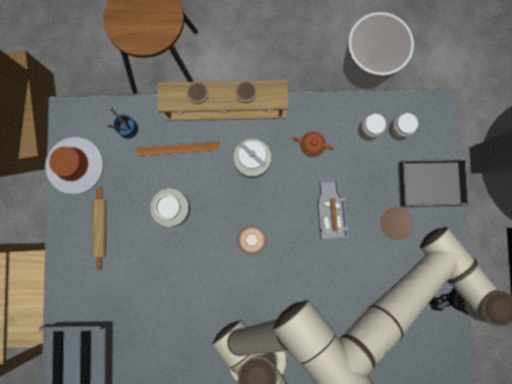

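View pics/scene0.png

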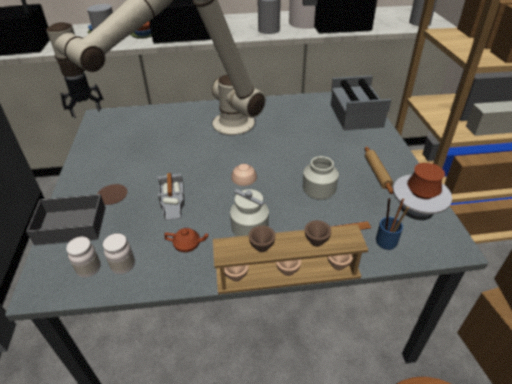

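The top view shows the pan at about (330,212) with its spout pointing up (+x) and the open jar at (170,208). The closed jar is at (252,157) and the bowl at (251,240). The scene view confirms the open jar at (320,178). I'll fit the poses next.

Run:
```python
from h import *
for c in ['top','scene']:
    P=np.load(c+'.npy').reshape(-1,3)
    j=P[(abs(P[:,0]-535)<110)&(abs(P[:,1]-295)<110)&(P[:,2]>118)&(P[:,2]<145)]
    (x,y),r=cv2.minEnclosingCircle(j[:,:2].astype(np.float32)); print(c,'jar',len(j),x,y,r,np.percentile(j[:,2],[5,50,95]),j.mean(0))
    m=(abs(P[:,0]-500)<140)&(abs(P[:,1]+270)<75)
    hd=P[m&(P[:,2]>60)&(P[:,2]<90)]
    ctr=hd.mean(0); u=np.linalg.svd(hd-ctr)[2][0]; u=u*np.sign(u[0]); t=(hd-ctr)@u
    print('handle',len(hd),ctr,'yaw',np.degrees(np.arctan2(u[1],u[0])),t.min(),t.max(),(ctr+u*(t.min()+t.max())/2), np.percentile(hd[:,2],[5,50,95]))
    w=P[m&(P[:,2]>20)&(P[:,2]<45)]; print('walls',w.min(0),w.max(0), cv2.minAreaRect(w[:,:2].astype(np.float32)))
s=arm.read_state(); print(R.from_quat(s['ee_rot']).as_matrix().round(3))
```

```text
top jar 148 528.8704223632812 290.2277526855469 42.07551193237305 [120.45265743 127.82082764 134.24351284] [528.43511902 289.81656987 127.68973434]
handle 260 [ 493.44196771 -272.43729176   69.87972085] yaw 1.0584812121522449 -54.384117676721495 57.86520094764395 [ 495.18221214 -272.40513886   69.87889286] [60.96141068 70.12224749 79.64475315]
walls [ 412.74533892 -322.37531611   20.08210946] [ 613.36352561 -223.81077181   43.96160367] ((514.326171875, -271.6518859863281), (199.38929748535156, 92.38806915283203), 2.978848695755005)
scene jar 175 529.5586547851562 291.52655029296875 43.99323654174805 [119.17337202 128.04337637 133.69113422] [531.75471956 290.88425079 127.25620384]
handle 206 [ 503.04675704 -271.63477013   71.01593102] yaw 3.1977938506648114 -67.91316183876255 50.361533672313826 [ 494.28537993 -272.12426875   71.13244337] [62.00967146 69.21938761 80.03687235]
walls [ 409.77104368 -320.12598846   20.06730497] [ 619.4255535  -223.92636346   43.37237402] ((514.72021484375, -270.4793395996094), (206.11289978027344, 89.62202453613281), 3.607221841812134)
[[-0.922 -0.387  0.   ]
 [-0.387  0.922 -0.   ]
 [-0.    -0.    -1.   ]]
```

Run:
```python
import cv2
a=cv2.imread('pics/top0.png')[170:250,290:370]; b=cv2.imread('pics/scene0.png')[165:230,140:205]
cv2.imwrite('pics/crop0.png',cv2.hconcat([cv2.resize(a,(400,400),interpolation=2),cv2.resize(b,(400,400),interpolation=2)]))
```

```text
(no output)
```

View pics/crop0.png

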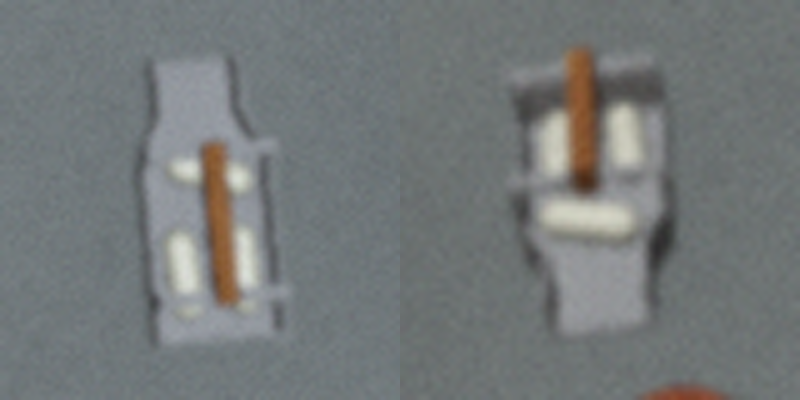

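The rods lie as described: two lengthwise at the back and rod2 across in front. The pan yaw is about 3° and its handle is near (494.5,-272). The jar mouth is near (529.5,291). I'll move above the handle.

arm_command --rows '[[[-0.7,0.366,0],[0,0,0]],[[-0.7,0.366,0],[0,0,0]],[[-0.7,0.366,0],[0,0,0]],[[-0.7,0.366,0],[0,0,0]],[[-0.7,0.366,0],[0,0,0]]]' --grip 1

```text
clock: 1.3
position: [371.0, -420.6, 231.8]
ee_rot: [-0.201, 0.98, -0.0, 0.001]
contact_force: [-0.1, -1.1, 0.6]
gripper_width: 86.0
grasp_force: 0.0
```

arm_command --rows '[[[-0.7,0.365,0],[0,0,0.11]],[[-0.7,0.365,0],[0,0,0.11]],[[-0.7,0.365,0],[0,0,0.11]],[[-0.7,0.365,0],[0,0,0.11]],[[-0.7,0.365,0],[0,0,0.11]]]'

```text
clock: 1.8
position: [496.8, -269.2, 231.3]
ee_rot: [-0.029, 1.0, -0.0, 0.001]
contact_force: [-0.0, 0.4, 0.6]
gripper_width: 85.8
grasp_force: 0.0
```

arm_command --rows '[[[0,0,0],[0,0,0]],[[0,0,0],[0,0,0]],[[0,0,0],[0,0,0]]]'

```text
clock: 2.1
position: [493.1, -273.3, 231.4]
ee_rot: [-0.025, 1.0, -0.0, -0.0]
contact_force: [0.4, 0.5, 0.1]
gripper_width: 85.4
grasp_force: 0.0
```

```bash
cat > pose.py <<'E'
from h import *
s=arm.read_state(); print(s['position'],R.from_quat(s['ee_rot']).as_matrix().round(3).tolist())
c='wrist'; ci=arm.camera_info(c); im,d=arm.get_image(c); P=cloud(ci,d).reshape(-1,3); cv2.imwrite('pics/wrist1.png',im)
m=(abs(P[:,0]-500)<140)&(abs(P[:,1]+270)<75)
hd=P[m&(P[:,2]>68)&(P[:,2]<85)]; print(cv2.minAreaRect(hd[:,:2].astype(np.float32)),np.median(hd[:,2]))
u=np.linalg.svd(hd[:,:2]-hd[:,:2].mean(0),full_matrices=False)[2][0]; print('yaw',np.degrees(np.arctan(u[1]/u[0])),hd.mean(0))
w=P[m&(P[:,2]>25)&(P[:,2]<40)]; print(cv2.minAreaRect(w[:,:2].astype(np.float32)))
E
python3 pose.py
```

```text
[ 493.07378266 -273.28642642  231.35220584] [[-0.999, -0.05, -0.0], [-0.05, 0.999, -0.0], [0.0, -0.0, -1.0]]
((494.41571044921875, -274.0476989746094), (111.60884094238281, 15.885536193847656), 3.386385917663574) 76.03211458408285
yaw 3.5432583504958974 [ 490.54939223 -273.9696273    75.9679017 ]
((515.0913696289062, -272.48455810546875), (199.61215209960938, 90.27728271484375), 3.6794545650482178)
```

View pics/wrist1.png

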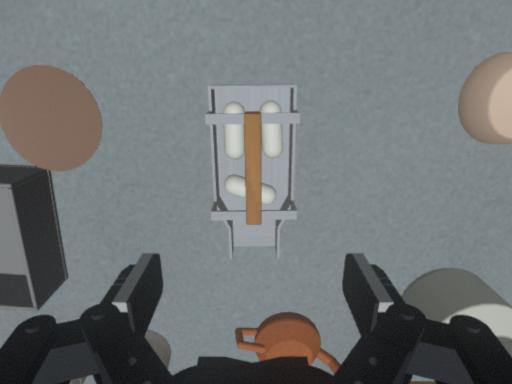

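The wrist view shows the handle at (253,165), with both arches clear and rod2 slanted. The measured handle centre is (494.4,-274.0), and its top is at z=76 as it should be. I'll descend and grasp.

arm_command --rows '[[[-0.005,-0.003,0.2],[0,0,-0.003]],[[-0.005,-0.003,0.4],[0,0,-0.003]],[[-0.005,-0.003,0.55],[0,0,-0.003]],[[-0.005,-0.003,0.68],[0,0,-0.003]],[[-0.005,-0.003,0.752],[0,0,-0.003]]]' --grip 1

```text
clock: 2.65
position: [492.8, -273.4, 40.4]
ee_rot: [-0.03, 1.0, 0.001, -0.002]
contact_force: [0.2, 0.4, -0.3]
gripper_width: 85.9
grasp_force: 0.0
```

arm_command --rows '[[[0,0,0],[0,0,0]],[[0,0,0],[0,0,0]],[[0,0,0],[0,0,0]],[[0,0,0],[0,0,0]],[[0,0,0],[0,0,0]]]' --grip 0

```text
clock: 3.15
position: [495.9, -272.7, 44.6]
ee_rot: [-0.031, 1.0, -0.0, 0.001]
contact_force: [1.4, 3.1, 2.0]
gripper_width: 15.1
grasp_force: 59.7
```

arm_command --rows '[[[0,0,0],[0,0,0]],[[0,0,0],[0,0,0]],[[0,0,0],[0,0,0]],[[0,0,0],[0,0,0]],[[0,0,0],[0,0,0]]]'

```text
clock: 3.65
position: [495.9, -272.7, 44.7]
ee_rot: [-0.031, 1.0, -0.0, 0.001]
contact_force: [-1.6, 2.5, 7.1]
gripper_width: 15.1
grasp_force: 60.3
```

arm_command --rows '[[[0,0,-0.02],[0,0,0]],[[0,0,-0.06],[0,0,0]],[[0,0,-0.12],[0,0,0]],[[0,0,-0.2],[0,0,0]],[[0,0,-0.28],[0,0,0]]]'

```text
clock: 4.15
position: [494.3, -272.5, 113.2]
ee_rot: [-0.031, 1.0, 0.001, -0.001]
contact_force: [0.3, 0.4, -6.0]
gripper_width: 15.1
grasp_force: 58.7
```

arm_command --rows '[[[0,0,-0.08],[0,0,0]],[[0,0,-0.16],[0,0,0]],[[0,0,-0.24],[0,0,0]],[[0,0,-0.3],[0,0,0]],[[0,0,-0.32],[0,0,0]]]'

```text
clock: 4.65
position: [495.5, -272.9, 194.7]
ee_rot: [-0.031, 1.0, -0.0, 0.001]
contact_force: [0.3, -0.7, -6.3]
gripper_width: 14.8
grasp_force: 58.7
```

arm_command --rows '[[[0,0,0],[0,0,0]],[[0,0,0],[0,0,0]]]'

```text
clock: 4.85
position: [494.3, -272.4, 192.0]
ee_rot: [-0.031, 1.0, 0.001, -0.001]
contact_force: [0.2, 0.2, -5.9]
gripper_width: 15.1
grasp_force: 58.7
```

```bash
cat > plan.py <<'E'
from h import *
TP=np.array([-18.5,0,44.7]); RT=np.diag([-1.,1,-1])   # TCP in pan frame
J=np.array([529.5,291.,130.])
def rel(goals):
    """goals: list of (tip_back, tip_z_above_rim, yawdeg, tiltdeg, rolldeg, lateral)"""
    s=arm.read_state(); p0=s['position']; R0=R.from_quat(s['ee_rot'])
    for b,z,yaw,t,ro,lat in goals:
        yr=np.radians(yaw); d=np.array([np.cos(yr),np.sin(yr),0]); l=np.array([-d[1],d[0],0])
        tip=J-b*d+[0,0,z]+lat*l
        Rp=R.from_euler('ZYX',[yaw,t,ro],degrees=True)
        p=tip+Rp.apply(TP-[100,0,0]); Rt=Rp*R.from_matrix(RT)
        print((b,z,yaw,t,ro,lat),'TCP',p.round(1),'row',(R0.inv().apply(p-p0)/250).round(3).tolist(),((R0.inv()*Rt).as_rotvec()/np.pi).round(4).tolist())
    print('state',s['clock'],p0.round(1),R0.as_matrix().round(3).tolist(),s['joints'].round(2),s['contact_force'].round(1),s['gripper_width'],s['grasp_force'])
E
python3 - <<'E'
from plan import *
rel([(24,55,28.8,0,0,0)])
im,d=arm.get_image('wrist'); cv2.imwrite('pics/wrist2.png',im)
E
```

```text
(24, 55, 28.8, 0, 0, 0) TCP [404.6 222.4 229.7] row [0.238, 1.997, -0.147] [0.0006, -0.0007, -0.1406]
state 4.85 [ 494.3 -272.4  192. ] [[-0.998, -0.061, -0.003], [-0.061, 0.998, 0.001], [0.002, 0.001, -1.0]] [-0.22  0.32 -0.2  -0.   -1.06 -1.29] [ 0.2  0.2 -5.9] 15.078209922623758 58.71361255645752
```

View pics/wrist2.png

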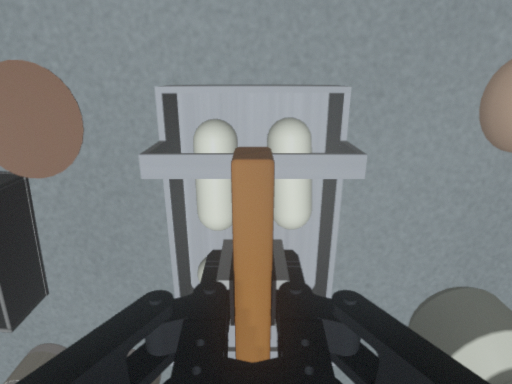

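The lifted pan is level and both rear rods are in place at (216,175) and (290,175). Next I'll carry it over to the jar.

arm_command --rows '[[[0.004,0.04,-0.02],[0,0,0]],[[0.012,0.12,-0.05],[0,0,0]],[[0.03,0.24,-0.09],[0,0,0]],[[0.05,0.4,-0.13],[0,0,0]],[[0.08,0.56,-0.15],[0,0,0]]]'

```text
clock: 5.4
position: [466.6, -132.8, 231.3]
ee_rot: [-0.03, 1.0, -0.0, 0.0]
contact_force: [1.8, 0.6, -5.8]
gripper_width: 15.3
grasp_force: 59.1
```

arm_command --rows '[[[0.025,0.16,0],[0,0,0]],[[0.05,0.32,0],[0,0,0]],[[0.075,0.48,0],[0,0,0]],[[0.1,0.64,0],[0,0,0]],[[0.12,0.8,0],[0,0,0]]]'

```text
clock: 5.9
position: [423.0, 65.1, 230.8]
ee_rot: [-0.031, 1.0, 0.0, -0.0]
contact_force: [1.0, 0.5, -5.4]
gripper_width: 15.1
grasp_force: 59.1
```

arm_command --rows '[[[0.014,0.15,0],[0,0,0]],[[0.025,0.29,0],[0,0,0]],[[0.033,0.41,0],[0,0,0]],[[0.037,0.5,0],[0,0,0]],[[0.038,0.54,0],[0,0,0]]]'

```text
clock: 6.4
position: [405.9, 199.6, 230.7]
ee_rot: [-0.032, 0.999, 0.0, -0.0]
contact_force: [-0.5, -0.3, -5.5]
gripper_width: 15.2
grasp_force: 59.3
```

arm_command --rows '[[[0,0,0],[0,0,-0.01]],[[0,0,0],[0,0,-0.04]],[[0,0,0],[0,0,-0.08]],[[0,0,0],[0,0,-0.12]],[[0,0,0],[0,0,-0.14]]]'

```text
clock: 6.9
position: [406.1, 197.0, 230.6]
ee_rot: [-0.25, 0.968, -0.0, -0.001]
contact_force: [0.2, -0.5, -5.5]
gripper_width: 15.2
grasp_force: 59.3
```

arm_command --rows '[[[0,0,0],[0,0,0]],[[0,0,0],[0,0,0]],[[0,0,0],[0,0,0]]]'

```text
clock: 7.2
position: [406.5, 197.4, 230.7]
ee_rot: [-0.248, 0.969, -0.0, -0.0]
contact_force: [0.4, -0.1, -5.6]
gripper_width: 15.2
grasp_force: 59.3
```

```bash
cat > look.py <<'E'
from plan import *
import sys
def look(n):
    out=[]
    for c in ['scene','top']:
        im,d=arm.get_image(c); ci=arm.camera_info(c); np.save(c+'L.npy',cloud(ci,d))
        out.append(im)
    a=out[0][100:215,240:380]; b=out[1][150:265,120:260]
    cv2.imwrite(f'pics/{n}.png',cv2.hconcat([cv2.resize(a,(400,330),interpolation=2),cv2.resize(b,(400,330),interpolation=2)]))
E
python3 - <<'E'
from look import *
rel([(24,20,28.8,0,0,0),(24,8,28.8,0,0,0)])
look('p3')
E
```

```text
(24, 20, 28.8, 0, 0, 0) TCP [404.6 222.4 194.7] row [-0.041, 0.091, 0.144] [-0.0, -0.0001, -0.0008]
(24, 8, 28.8, 0, 0, 0) TCP [404.6 222.4 182.7] row [-0.041, 0.091, 0.192] [-0.0, -0.0001, -0.0008]
state 7.2 [406.5 197.4 230.7] [[-0.877, -0.48, -0.0], [-0.48, 0.877, -0.0], [0.0, -0.0, -1.0]] [ 0.81  0.09 -0.39 -0.   -1.09 -1.88] [ 0.4 -0.1 -5.6] 15.194698790880746 59.31794822216034
```

View pics/p3.png

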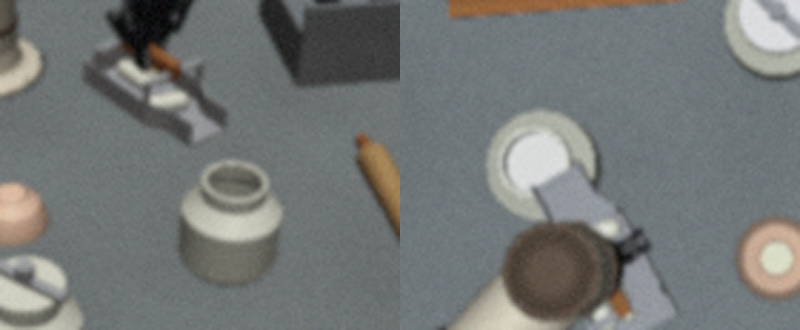

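The scene crop shows the pan level, with its spout at (205,130) before the jar mouth at (235,180). The rods are in place and the spout points at the jar. I'll bring the spout to the mouth.

arm_command --rows '[[[-0.005,0.012,0.01],[0,0,0]],[[-0.015,0.035,0.05],[0,0,0]],[[-0.028,0.065,0.1],[0,0,0]],[[-0.038,0.085,0.15],[0,0,0]],[[-0.041,0.091,0.185],[0,0,0]]]'

```text
clock: 7.8
position: [404.2, 223.0, 182.9]
ee_rot: [-0.248, 0.969, -0.0, -0.001]
contact_force: [0.5, 0.2, -5.5]
gripper_width: 15.0
grasp_force: 59.3
```

arm_command --rows '[[[0,0,0.004],[0,0,0]],[[0,0,0.006],[0,0,0]],[[0,0,0.006],[0,0,0]],[[0,0,0.006],[0,0,0]]]'

```text
clock: 8.2
position: [405.0, 222.6, 183.6]
ee_rot: [-0.248, 0.969, 0.0, 0.001]
contact_force: [0.5, 0.8, -6.2]
gripper_width: 15.3
grasp_force: 59.3
```

Run:
```python
from look import *
rel([(24,8,28.8,t,0,0) for t in (0,3,6,9,12,16,20,25,30)])
look('p4')
for c in ['top','scene']:
    P=np.load(c+'L.npy').reshape(-1,3)
    m=(np.hypot(P[:,0]-490,P[:,1]-270)<60)&(P[:,2]>137)&(P[:,2]<180)
    d=np.array([.876,.482]); l=np.array([-.482,.876]); q=P[m]; a=(q[:,:2]-[529.5,291])@d; b=(q[:,:2]-[529.5,291])@l
    f=a>a.max()-15
    print(c,m.sum(),'front edge',np.percentile(a,[95,99,100]),'lateral',b[f].min(),b[f].max(),'z',np.percentile(q[f,2],[5,50,95]))
```

```text
(24, 8, 28.8, 0, 0, 0) TCP [404.6 222.4 182.7] row [0.002, -0.0, 0.004] [0.0001, 0.0004, -0.0004]
(24, 8, 28.8, 3, 0, 0) TCP [406.8 223.6 188.8] row [-0.008, -0.0, -0.021] [0.0001, 0.0171, -0.0004]
(24, 8, 28.8, 6, 0, 0) TCP [409.3 224.9 194.8] row [-0.02, -0.0, -0.045] [0.0001, 0.0337, -0.0004]
(24, 8, 28.8, 9, 0, 0) TCP [412.  226.4 200.7] row [-0.032, -0.0, -0.068] [0.0001, 0.0504, -0.0004]
(24, 8, 28.8, 12, 0, 0) TCP [415.  228.1 206.4] row [-0.046, -0.0, -0.091] [0.0001, 0.0671, -0.0004]
(24, 8, 28.8, 16, 0, 0) TCP [419.4 230.5 213.6] row [-0.066, -0.0, -0.12] [0.0002, 0.0893, -0.0004]
(24, 8, 28.8, 20, 0, 0) TCP [424.3 233.2 220.5] row [-0.088, -0.0, -0.147] [0.0002, 0.1115, -0.0004]
(24, 8, 28.8, 25, 0, 0) TCP [430.9 236.8 228.6] row [-0.118, -0.0, -0.18] [0.0002, 0.1393, -0.0004]
(24, 8, 28.8, 30, 0, 0) TCP [438.1 240.8 236. ] row [-0.151, -0.0, -0.209] [0.0002, 0.1671, -0.0004]
state 8.2 [405.  222.6 183.6] [[-0.877, -0.481, 0.001], [-0.481, 0.877, 0.001], [-0.001, 0.0, -1.0]] [ 0.86  0.15 -0.45  0.   -0.97 -1.93] [ 0.5  0.8 -6.2] 15.259267393910855 59.3224561214447
top 303 front edge [-25.22753256 -23.01353676  -1.58050004] lateral 34.5708306705524 34.5708306705524 z [137.27955409 137.27955409 137.27955409]
scene 364 front edge [-23.87388863 -21.76870531 -20.78092026] lateral -31.997341421136696 32.018246526397164 z [141.79720062 148.98365919 173.63426612]
```

View pics/p4.png

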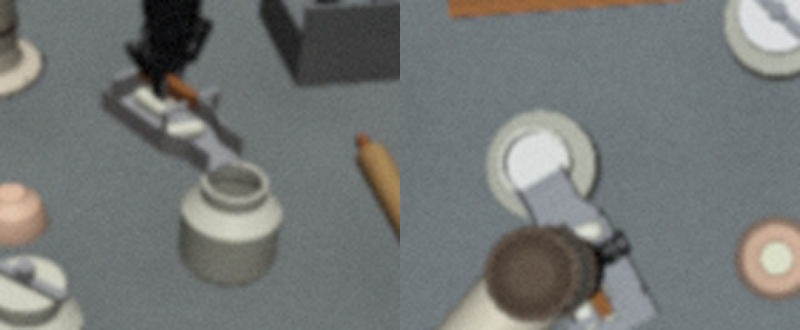

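The spout's edge is measured 23 mm short of the mouth centre and laterally centred, just above the rim. The picture at (215,160) agrees. I'll tilt gradually.

arm_command --rows '[[[-0.002,0,-0.008],[0,0.007,0]],[[-0.008,0,-0.021],[0,0.0171,0]],[[-0.02,0,-0.045],[0,0.0337,0]],[[-0.032,0,-0.068],[0,0.0504,0]],[[-0.046,0,-0.091],[0,0.0671,0]]]'

```text
clock: 8.8
position: [415.4, 228.4, 206.5]
ee_rot: [-0.247, 0.963, -0.026, -0.102]
contact_force: [0.6, 0.5, -5.4]
gripper_width: 15.7
grasp_force: 59.3
```

arm_command --rows '[[[0,0,0],[0,0,0]],[[0,0,0],[0,0,0]],[[0,0,0],[0,0,0]],[[0,0,0],[0,0,0]],[[0,0,0],[0,0,0]]]'

```text
clock: 9.3
position: [414.4, 227.8, 205.9]
ee_rot: [-0.247, 0.963, -0.026, -0.102]
contact_force: [0.3, -0.2, -5.9]
gripper_width: 15.4
grasp_force: 59.4
```

```bash
cat >> look.py <<'E'
def rods():
    d=np.array([.876,.482,0]); l=np.array([-.482,.876,0])
    for c in ['scene','top']:
        im,dd=arm.get_image(c); P=cloud(arm.camera_info(c),dd)
        for q in ['rod0','rod2']:
            for r in arm.spot_in(c,q)[:4]:
                u,v=np.round(r['position']).astype(int); w=P[v,u]-J
                print(c,q,round(r['score'],2),u,v,'fwd %.0f lat %.0f z %.0f'%(w@d,w@l,w[2]))
E
python3 - <<'E'
from look import *
rel([(24,8,28.8,t,0,0) for t in (12,14,16,18,20,23,26,30,34,38)])
rods()
E
```

```text
(24, 8, 28.8, 12, 0, 0) TCP [415.  228.1 206.4] row [-0.002, -0.0, -0.002] [0.0001, -0.0003, -0.0003]
(24, 8, 28.8, 14, 0, 0) TCP [417.2 229.3 210. ] row [-0.009, -0.0, -0.019] [0.0001, 0.0108, -0.0003]
(24, 8, 28.8, 16, 0, 0) TCP [419.4 230.5 213.6] row [-0.016, -0.0, -0.035] [0.0001, 0.0219, -0.0003]
(24, 8, 28.8, 18, 0, 0) TCP [421.8 231.8 217.1] row [-0.024, -0.0, -0.051] [0.0001, 0.033, -0.0003]
(24, 8, 28.8, 20, 0, 0) TCP [424.3 233.2 220.5] row [-0.032, -0.0, -0.067] [0.0001, 0.0441, -0.0003]
(24, 8, 28.8, 23, 0, 0) TCP [428.2 235.3 225.4] row [-0.045, -0.0, -0.09] [0.0001, 0.0608, -0.0003]
(24, 8, 28.8, 26, 0, 0) TCP [432.3 237.6 230.1] row [-0.06, -0.0, -0.112] [0.0001, 0.0775, -0.0003]
(24, 8, 28.8, 30, 0, 0) TCP [438.1 240.8 236. ] row [-0.081, -0.0, -0.14] [0.0001, 0.0997, -0.0003]
(24, 8, 28.8, 34, 0, 0) TCP [444.3 244.2 241.3] row [-0.104, -0.0, -0.167] [0.0001, 0.1219, -0.0003]
(24, 8, 28.8, 38, 0, 0) TCP [450.8 247.7 246.2] row [-0.129, -0.0, -0.192] [0.0001, 0.1441, -0.0003]
state 9.3 [414.4 227.8 205.9] [[-0.857, -0.481, -0.183], [-0.47, 0.877, -0.1], [0.209, 0.0, -0.978]] [ 0.81  0.26 -0.24 -0.07 -1.28 -1.85] [ 0.3 -0.2 -5.9] 15.388436707575089 59.352352023124695
top rod0 0.54 179 254 fwd -160 lat 30 z 63
top rod0 0.33 175 146 fwd 193 lat -118 z -121
top rod2 0.54 179 254 fwd -160 lat 30 z 63
top rod2 0.33 175 146 fwd 193 lat -118 z -121
```

Now up to 20° in slow rows, then I'll check the weight.

arm_command --rows '[[[-0.009,0,-0.019],[0,0.0108,0]],[[-0.016,0,-0.035],[0,0.0219,0]],[[-0.024,0,-0.051],[0,0.033,0]],[[-0.032,0,-0.067],[0,0.0441,0]],[[-0.032,0,-0.067],[0,0.0441,0]]]'

```text
clock: 10.1
position: [425.9, 234.3, 220.1]
ee_rot: [-0.244, 0.954, -0.043, -0.168]
contact_force: [-0.3, -0.1, -6.1]
gripper_width: 15.5
grasp_force: 59.4
```

arm_command --rows '[[[0,0,0],[0,0,0]],[[0,0,0],[0,0,0]],[[0,0,0],[0,0,0]],[[0,0,0],[0,0,0]],[[0,0,0],[0,0,0]]]'

```text
clock: 10.6
position: [424.6, 233.4, 220.7]
ee_rot: [-0.244, 0.954, -0.043, -0.168]
contact_force: [-0.2, 0.1, -6.5]
gripper_width: 15.5
grasp_force: 59.4
```

Run:
```python
from look import *
rel([(24,8,28.8,t,0,0) for t in (20,23,26,30,34,38)])
look('p5')
```

```text
(24, 8, 28.8, 20, 0, 0) TCP [424.3 233.2 220.5] row [0.001, -0.0, 0.001] [0.0001, 0.0, -0.0003]
(24, 8, 28.8, 23, 0, 0) TCP [428.2 235.3 225.4] row [-0.009, -0.0, -0.023] [0.0002, 0.0167, -0.0003]
(24, 8, 28.8, 26, 0, 0) TCP [432.3 237.6 230.1] row [-0.02, -0.0, -0.047] [0.0002, 0.0334, -0.0003]
(24, 8, 28.8, 30, 0, 0) TCP [438.1 240.8 236. ] row [-0.037, -0.0, -0.078] [0.0002, 0.0556, -0.0003]
(24, 8, 28.8, 34, 0, 0) TCP [444.3 244.2 241.3] row [-0.056, -0.0, -0.108] [0.0002, 0.0778, -0.0003]
(24, 8, 28.8, 38, 0, 0) TCP [450.8 247.7 246.2] row [-0.077, -0.0, -0.137] [0.0002, 0.1, -0.0003]
state 10.6 [424.6 233.4 220.7] [[-0.824, -0.481, -0.3], [-0.452, 0.877, -0.164], [0.342, 0.0, -0.94]] [ 0.78  0.34 -0.1  -0.09 -1.47 -1.82] [-0.2  0.1 -6.5] 15.475058566898877 59.39054846763611
```

View pics/p5.png

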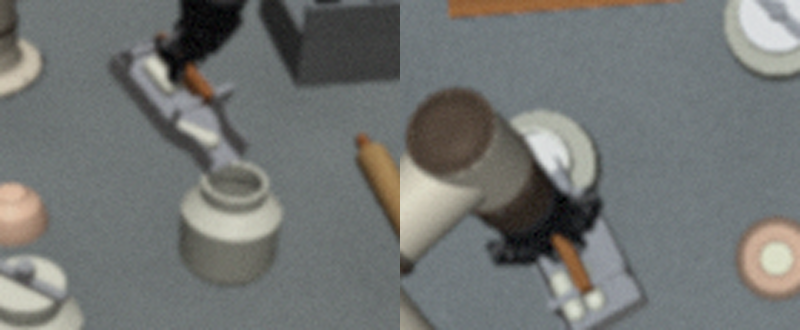

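At 20° rod2 has turned slantwise into the spout's throat at (197,130), and the rear rods have not moved. I'll continue slowly.

arm_command --rows '[[[-0.004,0,-0.012],[0,0.008,0]],[[-0.009,0,-0.023],[0,0.0167,0]],[[-0.014,0,-0.035],[0,0.025,0]],[[-0.02,0,-0.047],[0,0.0334,0]],[[-0.02,0,-0.047],[0,0.0334,0]]]'

```text
clock: 11.2
position: [433.1, 238.2, 229.4]
ee_rot: [-0.242, 0.944, -0.056, -0.218]
contact_force: [-0.8, -0.6, -6.4]
gripper_width: 15.4
grasp_force: 59.4
```

arm_command --rows '[[[0,0,0],[0,0,0]],[[0,0,0],[0,0,0]],[[0,0,0],[0,0,0]],[[0,0,0],[0,0,0]],[[0,0,0],[0,0,0]]]'

```text
clock: 11.7
position: [432.2, 237.7, 230.0]
ee_rot: [-0.242, 0.944, -0.056, -0.218]
contact_force: [0.4, 0.4, -6.0]
gripper_width: 14.9
grasp_force: 59.4
```

Run:
```python
from look import *
rel([(24,8,28.8,t,0,0) for t in (26,30,34,38)]+[(24,8,28.8,30,a,0) for a in (-8,8)])
rods()
```

```text
(24, 8, 28.8, 26, 0, 0) TCP [432.3 237.6 230.1] row [0.0, -0.0, -0.0] [0.0002, -0.0001, -0.0003]
(24, 8, 28.8, 30, 0, 0) TCP [438.1 240.8 236. ] row [-0.013, -0.0, -0.033] [0.0002, 0.0222, -0.0003]
(24, 8, 28.8, 34, 0, 0) TCP [444.3 244.2 241.3] row [-0.029, -0.0, -0.065] [0.0002, 0.0444, -0.0003]
(24, 8, 28.8, 38, 0, 0) TCP [450.8 247.7 246.2] row [-0.047, -0.0, -0.095] [0.0002, 0.0666, -0.0003]
(24, 8, 28.8, 30, -8, 0) TCP [434.9 246.1 235.6] row [-0.013, 0.024, -0.031] [0.0446, 0.0221, -0.0018]
(24, 8, 28.8, 30, 8, 0) TCP [440.9 235.2 235.6] row [-0.013, -0.025, -0.031] [-0.0443, 0.0221, 0.0013]
state 11.7 [432.2 237.7 230. ] [[-0.788, -0.481, -0.385], [-0.432, 0.877, -0.211], [0.439, 0.0, -0.899]] [ 0.76  0.4   0.   -0.11 -1.61 -1.81] [ 0.4  0.4 -6. ] 14.868913488012272 59.428455233573914
scene rod0 0.55 312 147 fwd -47 lat -12 z 49
scene rod0 0.15 308 137 fwd -54 lat -29 z 95
scene rod2 0.55 312 147 fwd -47 lat -12 z 49
scene rod2 0.15 308 137 fwd -54 lat -29 z 95
top rod0 0.5 184 249 fwd -156 lat 4 z 99
top rod2 0.5 184 249 fwd -156 lat 4 z 99
```

Run:
```python
from look import *
im,d=arm.get_image('scene'); a=im[105:185,265:335]; t,_=arm.get_image('top'); b=t[180:270,150:229]
cv2.imwrite('pics/p6.png',cv2.hconcat([cv2.resize(a,(400,457),interpolation=2),cv2.resize(b,(400,457),interpolation=2)]))
P=cloud(arm.camera_info('scene'),d)
Rp=R.from_euler('ZYX',[28.8,26,0],degrees=True); dd=np.array([.876,.482,0])
Q=Rp.inv().apply((P.reshape(-1,3)-(J-24*dd+[0,0,8])))+[100,0,0]; Q=Q.reshape(P.shape)
# height map in pan frame, 8mm cells, max z below 45
m=(abs(Q[...,1])<48)&(Q[...,0]>-104)&(Q[...,0]<112)&(Q[...,2]<48)&(Q[...,2]>-8)
for x in range(108,-108,-10):
    print('%5d'%x,[ (lambda s:int(np.median(s)) if len(s) else -9)(Q[...,2][m&(abs(Q[...,0]-x)<5)&(abs(Q[...,1]-y)<5)]) for y in range(45,-46,-10)])
```

```text
108 [-9, -6, -6, -9, -9, -9, -9, -4, -3, -9]
   98 [-9, 14, 17, 3, 4, 4, 4, 11, 27, -9]
   88 [-9, 10, 11, 3, 4, 20, 22, 16, 27, -9]
   78 [-9, 33, 12, 3, 23, 28, 26, 19, 17, -9]
   68 [-9, 15, 13, -9, 26, 27, 28, 23, 23, -9]
   58 [-9, 21, 10, 6, -9, 25, 27, 21, 16, -9]
   48 [-9, 17, 3, 4, 7, -9, 27, 15, 21, 25]
   38 [28, 8, 4, 8, 4, -9, 26, 27, 21, 21]
   28 [23, 3, 6, 5, 3, 5, -9, 22, 11, 24]
   18 [6, 3, 6, 5, 5, 3, 7, -9, 30, 16]
    8 [35, -9, 2, -9, -9, 5, 5, -9, 22, 15]
   -2 [33, 4, 5, 6, 6, 5, 5, -9, 26, 22]
  -12 [36, 4, 11, 5, 23, 12, 5, -9, -9, 20]
  -22 [-9, -9, 17, -9, 22, 18, 3, 9, 13, 24]
  -32 [-9, -9, -9, -9, 25, 15, 1, -9, -9, 20]
  -42 [-9, -9, -9, -9, 27, 19, 3, -9, 31, 22]
  -52 [-9, -9, -9, 21, 26, 18, 5, -9, -9, 22]
  -62 [-9, -9, -9, 19, 27, 17, 4, -9, -9, 21]
  -72 [-9, 1, 4, 7, 19, 5, 6, -9, -9, 25]
  -82 [-9, 1, 3, 3, 2, 2, 2, -9, -9, 17]
  -92 [34, 4, 6, 3, 14, 31, 28, 31, 36, 19]
 -102 [-9, -9, 29, 29, 33, 24, 17, 25, 17, 27]
```

View pics/p6.png

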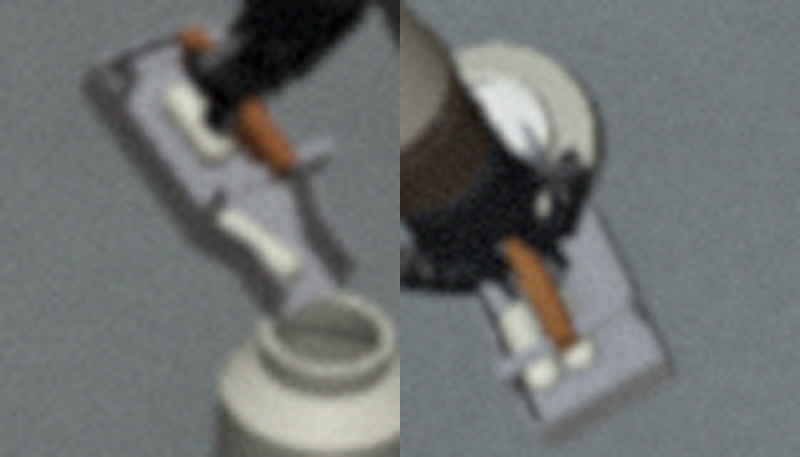

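At 26° rod2 lies lengthwise in the spout, its nose about 10 mm from the end. The rear rods are sliding behind it with no jam. I'll tilt further.

arm_command --rows '[[[-0.006,0,-0.017],[0,0.011,0]],[[-0.013,0,-0.033],[0,0.0222,0]],[[-0.013,0,-0.033],[0,0.0222,0]],[[-0.013,0,-0.033],[0,0.0222,0]],[[-0.013,0,-0.033],[0,0.0222,0]]]'

```text
clock: 12.6
position: [437.9, 240.7, 235.8]
ee_rot: [-0.24, 0.936, -0.064, -0.251]
contact_force: [2.7, 0.3, -7.1]
gripper_width: 15.0
grasp_force: 59.4
```

arm_command --rows '[[[0,0,0],[0,0,0]],[[0,0,0],[0,0,0]],[[0,0,0],[0,0,0]],[[0,0,0],[0,0,0]],[[0,0,0],[0,0,0]]]'

```text
clock: 13.1
position: [438.1, 240.8, 236.0]
ee_rot: [-0.24, 0.936, -0.064, -0.251]
contact_force: [0.1, 0.9, -5.4]
gripper_width: 15.2
grasp_force: 59.7
```

```bash
cat >> look.py <<'E'
def hmap(tilt,roll=0):
    im,d=arm.get_image('scene'); P=cloud(arm.camera_info('scene'),d)
    Rp=R.from_euler('ZYX',[28.8,tilt,roll],degrees=True); dd=np.array([.876,.482,0])
    Q=(Rp.inv().apply((P.reshape(-1,3)-(J-24*dd+[0,0,8])))+[100,0,0]).reshape(P.shape)
    m=(abs(Q[...,1])<48)&(Q[...,2]<48)&(Q[...,2]>-8)
    for x in range(108,-108,-10):
        print('%5d'%x,[ (lambda s:int(np.median(s)) if len(s) else -9)(Q[...,2][m&(abs(Q[...,0]-x)<5)&(abs(Q[...,1]-y)<5)]) for y in range(45,-46,-10)])
E
python3 - <<'E'
from look import *
rel([(24,8,28.8,t,0,0) for t in (30,34,38,42)])
hmap(30)
E
```

```text
(24, 8, 28.8, 30, 0, 0) TCP [438.1 240.8 236. ] row [-0.0, -0.0, 0.0] [0.0001, -0.0001, -0.0003]
(24, 8, 28.8, 34, 0, 0) TCP [444.3 244.2 241.3] row [-0.014, -0.0, -0.032] [0.0002, 0.0222, -0.0003]
(24, 8, 28.8, 38, 0, 0) TCP [450.8 247.7 246.2] row [-0.03, -0.0, -0.064] [0.0002, 0.0444, -0.0003]
(24, 8, 28.8, 42, 0, 0) TCP [457.5 251.4 250.5] row [-0.048, -0.0, -0.094] [0.0002, 0.0666, -0.0003]
state 13.1 [438.1 240.8 236. ] [[-0.759, -0.481, -0.439], [-0.416, 0.877, -0.241], [0.5, -0.0, -0.866]] [ 0.75  0.45  0.07 -0.12 -1.7  -1.8 ] [ 0.1  0.9 -5.4] 15.236599914911118 59.70237851142883
  108 [-9, -5, -9, -9, -9, 23, 20, -5, -3, -9]
   98 [-9, 33, 13, 5, 29, 28, 19, 21, 21, -9]
   88 [-9, 16, 13, -9, 27, 27, 21, 22, 24, -9]
   78 [-9, 22, 13, -9, 26, 28, 22, 23, 18, -9]
   68 [-9, 12, 25, -9, 28, 27, 23, 17, 32, -9]
   58 [-9, 15, 19, 20, 25, 26, 22, 16, 28, -9]
   48 [-9, 25, 23, 21, 20, 16, 12, 12, 17, -9]
   38 [35, 26, 28, 21, 4, 3, -9, -9, 21, 21]
   28 [24, 26, 26, 15, 3, 5, 7, -9, 16, 25]
   18 [37, -9, 4, 9, 4, 3, -9, -9, 20, 22]
    8 [35, -9, 15, 1, 3, 3, 6, -9, -9, 21]
   -2 [35, -9, 4, 3, 3, 3, 6, -9, 11, 18]
  -12 [37, -9, 5, 3, 3, 1, 8, -9, 33, 23]
  -22 [36, -9, 5, 7, 3, 3, 3, -9, -9, 23]
  -32 [-9, -9, -9, 4, 4, 6, 6, -9, -9, 22]
  -42 [-9, -9, -9, 2, 4, 4, 5, 9, 12, 16]
  -52 [-9, -9, 6, 4, 7, 6, 7, -9, -9, 22]
  -62 [-9, -9, 5, 4, 2, 8, 6, -9, -9, 23]
  -72 [37, 1, 5, 7, 4, 1, 6, -9, 0, 24]
  -82 [38, 4, 5, 5, 5, 6, 5, -9, -9, 20]
  -92 [30, 35, 19, 22, -9, 31, 7, -9, -9, 20]
 -102 [-9, 15, 23, 25, 25, 19, 16, 31, 35, 19]
```

arm_command --rows '[[[-0.007,0,-0.016],[0,0.011,0]],[[-0.014,0,-0.032],[0,0.0222,0]],[[-0.014,0,-0.032],[0,0.0222,0]],[[-0.014,0,-0.032],[0,0.0222,0]],[[-0.014,0,-0.032],[0,0.0222,0]]]'

```text
clock: 13.65
position: [444.1, 244.1, 241.2]
ee_rot: [-0.237, 0.926, -0.073, -0.283]
contact_force: [-0.6, -0.5, -4.2]
gripper_width: 15.4
grasp_force: 59.7
```

arm_command --rows '[[[0,0,0],[0,0,0]],[[0,0,0],[0,0,0]],[[0,0,0],[0,0,0]],[[0,0,0],[0,0,0]],[[0,0,0],[0,0,0]]]'

```text
clock: 14.15
position: [444.3, 244.2, 241.2]
ee_rot: [-0.237, 0.926, -0.073, -0.283]
contact_force: [0.4, 0.5, -3.4]
gripper_width: 15.2
grasp_force: 59.8
```

Run:
```python
from look import *
rel([(24,8,28.8,t,0,0) for t in (34,38,42)]+[(24,8,28.8,34,a,0) for a in (-10,10)])
hmap(34)
```

```text
(24, 8, 28.8, 34, 0, 0) TCP [444.3 244.2 241.3] row [0.0, -0.0, -0.0] [0.0002, 0.0, -0.0003]
(24, 8, 28.8, 38, 0, 0) TCP [450.8 247.7 246.2] row [-0.013, -0.0, -0.033] [0.0002, 0.0222, -0.0003]
(24, 8, 28.8, 42, 0, 0) TCP [457.5 251.4 250.5] row [-0.029, -0.0, -0.064] [0.0002, 0.0445, -0.0003]
(24, 8, 28.8, 34, -10, 0) TCP [440.2 250.8 240.8] row [0.0, 0.031, 0.003] [0.0557, -0.0, -0.0003]
(24, 8, 28.8, 34, 10, 0) TCP [447.7 237.2 240.8] row [0.0, -0.031, 0.003] [-0.0554, 0.0, -0.0003]
state 14.15 [444.3 244.2 241.2] [[-0.727, -0.481, -0.49], [-0.399, 0.877, -0.269], [0.559, -0.0, -0.829]] [ 0.74  0.49  0.13 -0.14 -1.79 -1.8 ] [ 0.4  0.5 -3.4] 15.19332021284665 59.82447266578674
  108 [-9, 0, 0, -9, -9, -9, -9, -5, -5, -9]
   98 [-9, 16, 9, 5, 5, 4, 3, 15, 21, -9]
   88 [-9, 27, 19, 3, 5, 8, -9, 19, 17, -9]
   78 [-9, 21, 17, 6, 4, 5, -9, 22, 18, -9]
   68 [-9, 22, 9, 4, 2, 6, -9, 18, 21, -9]
   58 [-9, 23, 11, 2, 4, 4, -9, 23, 18, -9]
   48 [-9, 17, 4, 4, 4, 3, 12, -9, 18, 23]
   38 [34, 13, 5, 4, 4, 3, 6, -9, 16, 33]
   28 [18, 5, 4, 6, 6, 6, 4, -9, 14, 22]
   18 [35, -9, 4, 4, 0, -9, 7, -9, 18, 21]
    8 [35, 1, 3, 2, 8, 3, 3, -9, -2, 21]
   -2 [37, -1, 4, 4, 5, 5, 5, 9, 11, 23]
  -12 [34, -9, 4, 4, 2, 5, 5, 8, -9, 22]
  -22 [-9, -9, -2, 3, 5, 4, 0, -9, -9, 18]
  -32 [-9, -9, -9, 4, 3, 4, 4, -9, -9, 22]
  -42 [-9, -9, 4, 6, 5, 4, 6, 8, 17, 22]
  -52 [-9, -9, 5, 5, 3, 5, 1, -9, -9, 18]
  -62 [37, 4, 4, 3, 3, 5, 3, -9, 41, 23]
  -72 [33, -9, 6, 4, 1, 5, 5, -9, 2, 26]
  -82 [34, 1, 6, 5, 4, 4, -9, -9, 4, 23]
  -92 [26, 15, 29, 30, 32, 8, 6, 34, 39, 18]
 -102 [-9, -9, 9, 10, 18, 25, 26, 27, 31, 21]
```

The weight is down to 3.4 N, which is the bare pan, and the height map shows an empty tray. I'll lift off and level.

Run:
```python
from look import *
rel([(24,20,28.8,34,0,0),(24,35,28.8,28,0,0),(26,50,28.8,21,0,0),(28,58,28.8,14,0,0),(30,60,28.8,7,0,0),(32,60,28.8,0,0,0)])
```

```text
(24, 20, 28.8, 34, 0, 0) TCP [444.3 244.2 253.3] row [0.027, -0.0, -0.04] [0.0002, 0.0, -0.0003]
(24, 35, 28.8, 28, 0, 0) TCP [435.2 239.1 260.1] row [0.077, -0.0, -0.039] [0.0002, -0.0333, -0.0003]
(26, 50, 28.8, 21, 0, 0) TCP [423.8 232.9 264.2] row [0.129, -0.0, -0.024] [0.0002, -0.0722, -0.0003]
(28, 58, 28.8, 14, 0, 0) TCP [413.7 227.3 260. ] row [0.158, -0.0, 0.016] [0.0001, -0.1111, -0.0003]
(30, 60, 28.8, 7, 0, 0) TCP [404.9 222.5 248.8] row [0.166, -0.0, 0.075] [0.0001, -0.15, -0.0003]
(32, 60, 28.8, 0, 0, 0) TCP [397.6 218.5 234.7] row [0.162, -0.0, 0.141] [0.0001, -0.1889, -0.0003]
state 14.2 [444.3 244.2 241.2] [[-0.727, -0.481, -0.49], [-0.399, 0.877, -0.269], [0.559, -0.0, -0.829]] [ 0.74  0.49  0.13 -0.14 -1.79 -1.8 ] [ 0.2 -0.5 -3.2] 15.394277118897836 59.8246031999588
```

arm_command --rows '[[[0.027,0,-0.04],[0,0,0]],[[0.077,0,-0.039],[0,-0.0333,0]],[[0.129,0,-0.024],[0,-0.0722,0]],[[0.158,0,0.016],[0,-0.1111,0]],[[0.166,0,0.075],[0,-0.15,0]]]'

```text
clock: 14.7
position: [405.4, 222.8, 251.1]
ee_rot: [-0.248, 0.967, -0.014, -0.055]
contact_force: [-0.2, 0.4, -3.3]
gripper_width: 15.2
grasp_force: 59.7
```

arm_command --rows '[[[0.026,0,0.06],[0,-0.0389,0]],[[0.026,0,0.06],[0,-0.0389,0]],[[0.026,0,0.06],[0,-0.0389,0]],[[0.026,0,0.06],[0,-0.0389,0]]]'

```text
clock: 15.1
position: [398.5, 219.4, 236.1]
ee_rot: [-0.248, 0.969, 0.0, 0.001]
contact_force: [1.1, 0.8, -2.5]
gripper_width: 15.2
grasp_force: 59.8
```

Run:
```python
from look import *
rel([])
s=arm.read_state(); R0=R.from_quat(s['ee_rot']); G=np.array([495,-273,235.])
Rt=R.from_euler('z',3.5,degrees=True)*R.from_matrix(RT)
print((R0.inv()*Rt).as_rotvec()/np.pi, Rt.inv().apply(G-s['position'])/250)
ims=[]
for c,sl in [('scene',np.s_[140:220,270:370]),('top',np.s_[160:240,130:230])]:
    im,d=arm.get_image(c); P=cloud(arm.camera_info(c),d).reshape(-1,3); ims.append(cv2.resize(im[sl],(400,320),interpolation=2))
    j=P[(abs(P[:,0]-535)<110)&(abs(P[:,1]-295)<110)&(P[:,2]>118)&(P[:,2]<140)]
    print(c,cv2.minEnclosingCircle(j[:,:2].astype(np.float32)),len(j))
    k=P[(np.hypot(P[:,0]-529.5,P[:,1]-291)<28)]; print('inside z',np.percentile(k[:,2],[5,25,50,75,95]).round())
cv2.imwrite('pics/p7.png',cv2.hconcat(ims))
```

```text
state 15.1 [398.5 219.4 236.1] [[-0.877, -0.481, 0.001], [-0.481, 0.877, 0.001], [-0.002, 0.0, -1.0]] [ 0.86  0.09 -0.38  0.   -1.1  -1.93] [ 1.1  0.8 -2.5] 15.151512571221899 59.77635204792023
[0.00020712 0.00050286 0.14023992] [-0.26508327 -1.98939978  0.00441583]
scene ((529.7401733398438, 290.0030517578125), 45.0810661315918) 188
inside z [-759. -753. -750. -746. -740.]
top ((528.2691650390625, 290.4556884765625), 42.538883209228516) 113
inside z [ 2.  5.  8. 25. 35.]
```

View pics/p7.png

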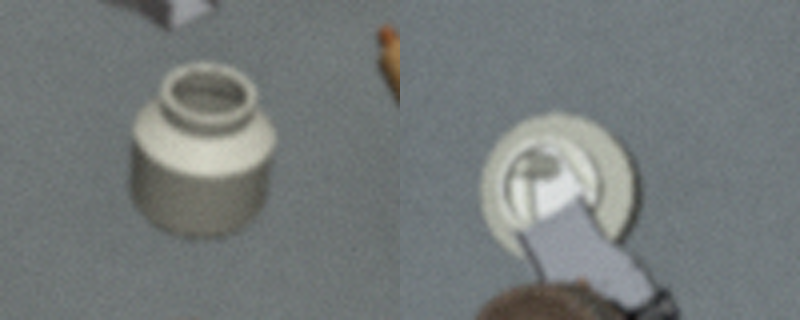

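The jar has not moved (529,290) and the rods are visible inside it at (545,165) in the right half, with none outside. I'll take the pan back to its free spot.

arm_command --rows '[[[0,0,0],[0,0,0.04]],[[0,0,0],[0,0,0.08]],[[0,0,0],[0,0,0.12]],[[0,0,0],[0,0,0.14]],[[0,0,0],[0,0,0.14]]]'

```text
clock: 15.7
position: [398.4, 219.3, 234.7]
ee_rot: [-0.031, 1.0, -0.0, -0.0]
contact_force: [0.7, 0.4, -3.8]
gripper_width: 14.8
grasp_force: 59.8
```

arm_command --rows '[[[0,-0.06,0],[0,0,0]],[[-0.01,-0.18,0],[0,0,0]],[[-0.02,-0.34,0],[0,0,0]],[[-0.03,-0.5,0],[0,0,0]],[[-0.04,-0.66,0],[0,0,0]]]'

```text
clock: 16.2
position: [417.8, 52.7, 234.9]
ee_rot: [-0.032, 0.999, -0.0, -0.0]
contact_force: [1.4, -0.0, -3.9]
gripper_width: 15.0
grasp_force: 59.8
```

arm_command --rows '[[[-0.02,-0.16,0],[0,0,0]],[[-0.04,-0.32,0],[0,0,0]],[[-0.06,-0.48,0],[0,0,0]],[[-0.09,-0.64,0],[0,0,0]],[[-0.12,-0.8,0],[0,0,0]]]'

```text
clock: 16.7
position: [460.0, -145.5, 234.9]
ee_rot: [-0.031, 1.0, -0.0, -0.0]
contact_force: [1.5, 0.7, -3.3]
gripper_width: 15.5
grasp_force: 59.8
```

arm_command --rows '[[[-0.03,-0.15,0],[0,0,0]],[[-0.06,-0.3,0],[0,0,0]],[[-0.09,-0.42,0],[0,0,0]],[[-0.1,-0.5,0],[0,0,0]],[[-0.105,-0.53,0],[0,0,0]]]'

```text
clock: 17.2
position: [494.2, -276.2, 233.9]
ee_rot: [-0.03, 1.0, -0.0, -0.001]
contact_force: [-0.2, 1.4, -3.8]
gripper_width: 15.2
grasp_force: 59.7
```

arm_command --rows '[[[0,0,0.1],[0,0,0]],[[0,0,0.26],[0,0,0]],[[0,0,0.42],[0,0,0]],[[0,0,0.54],[0,0,0]],[[0,0,0.6],[0,0,0]]]'

```text
clock: 17.7
position: [492.1, -273.1, 81.5]
ee_rot: [-0.031, 1.0, 0.001, -0.003]
contact_force: [-0.6, -1.1, -4.2]
gripper_width: 14.6
grasp_force: 59.6
```

arm_command --rows '[[[0,0,0],[0,0,0]],[[0,0,0],[0,0,0]],[[0,0,0],[0,0,0]]]'

```text
clock: 18.0
position: [495.5, -274.1, 86.3]
ee_rot: [-0.031, 1.0, -0.001, 0.001]
contact_force: [0.3, -0.7, -3.5]
gripper_width: 15.4
grasp_force: 59.7
```

Run:
```python
from look import *
rel([])
ci=arm.camera_info('wrist'); im,d=arm.get_image('wrist'); P=cloud(ci,d).reshape(-1,3); s=arm.read_state()
Rp=R.from_quat(s['ee_rot'])*R.from_matrix(RT); Q=Rp.inv().apply(P-s['position'])+TP
m=(abs(Q[:,1])<35)&(Q[:,0]<-25)&(Q[:,0]>-95)&(Q[:,2]<15)&(Q[:,2]>-10)
q=Q[m]; print(len(q),np.linalg.lstsq(np.c_[q[:,:2],np.ones(len(q))],q[:,2],rcond=None)[0], 'floor z world',np.median(P[m][:,2]))
```

```text
state 18.0 [ 495.5 -274.1   86.3] [[-0.998, -0.062, 0.003], [-0.062, 0.998, -0.001], [-0.003, -0.001, -1.0]] [-0.22  0.43 -0.33  0.   -0.81 -1.29] [ 0.3 -0.7 -3.5] 15.424080337053256 59.665791392326355
9430 [-2.29606647e-03  1.23879845e-03  3.22146102e+00] floor z world 44.80957957111005
```

The pan has not slipped in the grip: it is level, with its floor where expected. I'll lower it the last 41 mm gently.

arm_command --rows '[[[0,0,0.05],[0,0,0]],[[0,0,0.1],[0,0,0]],[[0,0,0.135],[0,0,0]],[[0,0,0.152],[0,0,0]],[[0,0,0.158],[0,0,0]]]'

```text
clock: 18.55
position: [493.6, -273.8, 44.7]
ee_rot: [-0.031, 1.0, 0.0, -0.001]
contact_force: [-2.2, 1.0, 2.8]
gripper_width: 14.9
grasp_force: 60.5
```

arm_command --rows '[[[0,0,0.003],[0,0,0]],[[0,0,0.006],[0,0,0]],[[0,0,0.007],[0,0,0]],[[0,0,0.007],[0,0,0]],[[0,0,0.007],[0,0,0]]]'

```text
clock: 19.05
position: [493.8, -273.8, 44.6]
ee_rot: [-0.031, 1.0, -0.0, -0.0]
contact_force: [-5.8, 2.9, 6.9]
gripper_width: 14.5
grasp_force: 61.3
```

On the bench, so I'll release and back straight up.

arm_command --rows '[[[0,0,0],[0,0,0]],[[0,0,0],[0,0,0]],[[0,0,0],[0,0,0]],[[0,0,0],[0,0,0]],[[0,0,0],[0,0,0]]]' --grip 1

```text
clock: 19.55
position: [494.6, -273.9, 43.3]
ee_rot: [-0.031, 1.0, -0.0, -0.0]
contact_force: [-1.0, -0.5, -0.1]
gripper_width: 84.7
grasp_force: 0.0
```

arm_command --rows '[[[0,0,0],[0,0,0]],[[0,0,-0.04],[0,0,0]],[[0,0,-0.14],[0,0,0]],[[0,0,-0.3],[0,0,0]],[[0,0,-0.48],[0,0,0]]]'

```text
clock: 20.05
position: [493.6, -273.6, 164.4]
ee_rot: [-0.031, 1.0, 0.0, -0.001]
contact_force: [1.0, -0.3, 0.0]
gripper_width: 85.3
grasp_force: 0.0
```

arm_command --rows '[[[0,0,-0.15],[0,0,0]],[[0,0,-0.25],[0,0,0]],[[0,0,-0.25],[0,0,0]],[[0,0,-0.25],[0,0,0]],[[0,0,-0.25],[0,0,0]]]'

```text
clock: 20.55
position: [493.6, -273.5, 224.9]
ee_rot: [-0.031, 1.0, 0.0, -0.001]
contact_force: [0.5, -0.5, -0.4]
gripper_width: 85.3
grasp_force: 0.0
```

```bash
python3 pose.py
python3 - <<'E'
from look import *
rel([])
t,d=arm.get_image('top'); P=cloud(arm.camera_info('top'),d); P0=np.load('top.npy')
D=abs(P[...,2]-P0[...,2])>12; D&=(P[...,2]>-20)&(P0[...,2]>-20)&(P[...,2]<180)&(P0[...,2]<180)
n,_,st,ce=cv2.connectedComponentsWithStats(D.astype(np.uint8)); print([(s[4],c.round()) for s,c in zip(st[1:],ce[1:]) if s[4]>8])
E
```

```text
[ 493.6303525  -273.50771048  224.92004109] [[-0.998, -0.061, -0.002], [-0.061, 0.998, 0.001], [0.002, 0.001, -1.0]]
((492.6430969238281, -274.864501953125), (111.72959899902344, 15.81222915649414), 3.4394419193267822) 76.08578624615774
yaw 3.662955229391185 [ 489.0451754  -275.07106621   76.04604193]
((512.8212280273438, -273.607177734375), (199.24948120117188, 90.6163101196289), 3.5730209350585938)
state 20.6 [ 493.6 -273.5  224.7] [[-0.998, -0.061, -0.003], [-0.061, 0.998, 0.001], [0.003, 0.001, -1.0]] [-0.22  0.29 -0.15 -0.   -1.13 -1.29] [-0.3  0.3 -0.2] 85.40128425543134 0.0
[(np.int32(38), array([174., 202.])), (np.int32(124), array([162., 206.])), (np.int32(78), array([326., 224.])), (np.int32(41), array([339., 223.])), (np.int32(9), array([339., 231.])), (np.int32(18), array([325., 233.])), (np.int32(17), array([328., 238.])), (np.int32(13), array([340., 237.])), (np.int32(53), array([238., 323.]))]
```

The pan is flat and empty on the bench. The only height changes on the bench are inside the jar and the pan; the last patch, at (238,323), is the arm's own shoulder. I'm handing in.

```bash
python3 -c "
from bench import arm
print(arm.job_done())"
```

```text
the job is handed in; nothing more can be done
None
```

The job is handed in: all three rods are in the mill jar, which did not move. The empty pan is flat on the bench within 2 mm of its original spot, and released; the clock read about 21 s of the 72 s allowed.

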